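# Park the slicer's food holder over its blade

## Task

The slicer's grey food holder is kept off the blade by a spring catch. With a fingertip press the orange strip fully down behind the holder and, keeping it down all the way, push the holder past the two steel pegs up to the end stop, so that it covers the blade; then take the hand away and let the catch spring up behind it. Only press and push: do not grip the holder or lift it off its track, and leave the things standing around where they are.

Things in the scene. Friction and masses are not known exactly. Their poses are not given: they have to be found in the camera images.
- slicer: White vegetable slicer frame, fixed, 152 mm wide (x), 320 mm long (y -200 to +120 mm; a grey loop grip goes on to -238). Origin on the worktop between the two pegs of the catch. Its +y is the sliding direction, roughly to the robot's left, towards the steel blade (y about 72 mm) and the end stop. The holder runs on ledges 16 mm above the worktop between side guides 30 mm high at x = +-73 mm.
- end_stop (a point): Middle of the end stop's inner face, at slicer y = +111 mm, 40 mm above the worktop; the end stop is a white cross wall 48 mm high.
- holder: Grey food holder with a low black knob, loose, about 0.4 kg, 136 mm wide (x), 90 mm long (y), plate top 46 mm and knob top 74 mm above its origin, the centre of its underside. Axes as the slicer's. A hollow bridge over the strip. Starts with its origin at slicer y -90 to -60 mm, before the pegs; +66 mm is against the end stop; beyond +50 mm the pegs can rise behind it.
- holder_back (a point): Middle of the holder's rear end wall (its face towards the loop grip), the place to push: 50 mm above the worktop. The wall spans 38 to 59 mm above the worktop; below it in the middle is a 52 mm wide opening for the strip.
- strip_top (a point): Point on top of the catch's orange press strip, at slicer y = -150 mm, 32 mm above the worktop when up. The strip lies on the slicer's centre line, 40 mm wide, from y = -190 to +15 mm, passing under the holder. The whole strip, with the pegs, sinks straight down wherever it is pressed.
- catch (a joint): Spring catch: how far strip and pegs are pressed down, m, 0 (up) to 0.012 (bottomed). 3 N starts it, 6.5 N bottoms it; it springs up when let go. Its two steel pegs, 20 mm wide in x and 10 mm long in y, stand at slicer x = +-46 mm, y = 0, 72 mm clear between them, tops 26 mm above the worktop when up. Up they block the holder; pressed 8 mm or more they let it slide over.
- spice_1: spice jar with a red cap, 45 mm wide, 106 mm high, standing loose behind the slicer (bystander). Origin: centre of its underside.
- garlic: garlic bulb, 56 mm, loose behind the slicer (bystander). Origin: centre of its underside.
- tin: small food tin, 75 mm across, 58 mm high, loose to the right (bystander). Origin: centre of its underside.
- mug: white mug with blue flowers, 82 mm across, 91 mm high, loose on the hob to the left (bystander). Origin: centre of its underside.
- onion: red onion, 84 mm, loose to the right (bystander). Origin: centre of its underside.
- timer: red and white kitchen timer, 64 mm across, 40 mm high, loose on the hob to the left (bystander). Origin: centre of its underside.

How it is judged:
On the way, in this order (a step that is already met when the one before it is completed fails the run):
1. the catch is pressed down while the holder is still in front of the pegs (value of joint catch above 0.007 m and y of holder in the frame of slicer below -0.045 m), for 0.2 s.
2. the holder passes over the pegs while the catch is held down (value of joint catch above 0.007 m and y of holder in the frame of slicer between -0.03 and 0.03 m), for 0.1 s.
At the end, for the whole second after the job is handed in: The holder lies flat on its track, at rest, within 10 mm of the end stop; the catch is up behind it (less than 3 mm down) (y of holder in the frame of slicer above 0.056 m and x of holder in the frame of slicer between -0.006 and 0.006 m and z of holder in the frame of slicer between 0.012 and 0.02 m and angle between holder's own z axis and vertical below 0.06 rad and value of joint catch below 0.003 m and linear speed of holder below 0.01 m/s); the robot touches nothing.
It fails at once if the catch is let up while the holder is over the pegs (value of joint catch below 0.004 m and y of holder in the frame of slicer between -0.038 and 0.038 m).
It fails at once if the holder is lifted or tipped (z of holder in the frame of slicer above 0.026 m or angle between holder's own z axis and vertical above 0.15 rad).
It fails at once if a bystander is moved by more than 30 mm (distance of any of spice_1, garlic, tin, mug, onion, timer from where it was at the start of the episode above 0.03 m).
It also fails if it takes over 48 s, if anything falls off the work surface, if the arm or the gripper's body presses on something with over 40 N, if the wrist force passes 120 N, or if a joint passes its speed limit or range.

## Robot

A 7-joint arm with a two-finger parallel gripper is mounted at the origin on a cart in front of the work surface, level with it; the furniture and walls round the work are solid. World frame = base frame: x ahead of the robot, y to its left, z up, the work surface at z = 0. Lengths are in m, angles in rad, forces in N, time in s.
With the tool pointing down it reaches from about 0.4 to 0.875 m from the base axis. Payload 6.5 kg.
Tool frame: the origin (TCP) lies midway between the tips of the shut fingers; the grasp point (between the pads) lies 19 mm behind it (grasp_offset is the distance from the TCP to the grasp point, in m); z points along the fingers, y is the line along which they close (so a half turn about z gives the same grasp; the last joint's range is limited). The gripper opens to 88 mm and grips with 3 to 60 N. Pads are 18 mm wide; open, the fingers measure 123 mm over their backs; the gripper's body (75 mm by 187 mm) begins 45 mm behind the grasp point.
Start: joints at [-1.382, 0.536, -0.004, 1.538, 0.003, 1.067, -0.071], TCP at [0.164, 0.629, 0.239] pointing down, gripper open.
Joint ranges: [-2.7, 2.7], [-0.37, 2.16], [-1.27, 1.26], [0.24, 2.4], [-1.31, 4.45], [0.19, 1.91], [-2.76, 2.76]. Speed limits (rad/s): [2.39, 2.39, 3.14, 3.14, 3.14, 3.14, 3.14].

## Interface

Orientations are given as a unit quaternion [x, y, z, w].
In Python, from cell import get_obs, grab_frame, close_job, trace, grasp_offset gives the robot as it stands.
- The arm moves only by the tool arm_command, never from a script. Its argument "motion" is a list of rows, each an object of numbers: "wx", "wy", "wz": the turn, a rotation vector about the tool's x, y, z in rad; "tx", "ty", "tz": the shift along the tool's x, y, z in m; "gripper": the finger opening in m, from 0 to 0.0881. In form: [{"wx": .., "wy": .., "wz": .., "tx": .., "ty": .., "tz": .., "gripper": ..}, ...]. A call has exactly 10 rows; each row is the pose to reach, as a shift and turn from the pose commanded when the call began, along the tool's axes at that moment; what a row does not reach only later rows make up. A row lasts 1/8 s, in which the tool goes at most 62.5 mm and 10.7 degrees, less where a joint would pass 70% of its speed; a pose out of reach is approached as far as the arm can. A call with a gripper value outside its range is refused whole. The fingers move at their own pace and stop on an object; the grip force is fixed at half the most. Time passes only in rows, so rows that repeat a pose let the fingers close, or fill a call up. It gives the time, the measured TCP pose, the force, the opening and the grip force at its end, in the units of the state.
- get_obs(): the state, without advancing time (a new reading comes with each control period).
- grab_frame(name): name is "side" or "top"; returns a dict with "color" (400x640x3 uint8, red, green, blue), "fx", "fy", "cx", "cy" (pixels), "origin" and "attitude" of the camera in the world. Camera axes: x right, y down, z forward; pixel columns grow to the right and rows downward; lengths in m; the calibration is good to about 2 mm. A picture is of the moment at which its call begins. There is no depth.
- close_job(): hands the job in; it is judged then, once.
Trained networks look in a picture, given as the dict that the camera call returned (one of the last four; its "shot" number tells which), for a name from the list of things; names that differ only in an ending like _2 or _b are one class to them, and where a whole thing is asked for, a point or a joint stands for the part that bears it (a point fixed in the world has none). Each returns a list of dicts, best first, with "conf" (0 to 1); they miss things now and then, are a little off and sometimes report something else, mostly with a low value. They report only what shows in the picture. A call takes as long as a camera call.
- trace(picture, thing): "region" (400x640 bool, what is visible of it) and "rect" ([left, top, width, height] in pixels, round what is visible of it).
The state is a dict: "time": time; "joint_positions": joint angles; "dq": joint speeds; "effort": joint torques, N m; "tool_pos": TCP position; "tool_rot": TCP orientation; "force": force on the tool from outside, world axes, zero at the start; "moment": the same for the moment, N m; "opening": finger opening in m; "gripper_force": force on a finger pad.
Only numpy, scipy, OpenCV 4.12 (cv2) and the standard library are available. Lean on these libraries where they do the work, as an engineer would, in place of code of your own. Each camera call takes 0.05 s, during which the arm holds its last target. There are 200 camera calls.

## Working session

There is one attempt and no reset: what is moved stays moved. The work goes in short steps, Python scripts to look and compute and a tool call to move; the robot and the scene stay as the last step left them, time stands still between calls to the robot, and variables do not carry over. Pictures are saved under pics/ and viewed, at most 10 in all, crops included, and the job is handed in when it is done.

Besides the shell and the picture viewer there is one more tool, called after ">>>" as name(argument=value, ...) on one line, values as JSON. arm_command: Moves the arm, as the interface text tells. Its arguments: {"type":"object","properties":{"motion":{"type":"array"}},"required":["motion"]}

```bash
ls; mkdir -p pics; python3 - <<'E'
from cell import *
import cv2
o=get_obs(); print({k:o[k] for k in o})
for n in("top","side"):
    f=grab_frame(n); cv2.imwrite(f"pics/{n}0.png",f["color"][...,::-1]); print(n,{k:f[k] for k in f if k!="color"})
    for t in("slicer","holder","strip_top","catch"):
        try:
            r=trace(f,t); print(t,[(x["rect"],round(x["conf"],2)) for x in r[:2]])
        except Exception as e: print(t,e)
E
```

```text
pics
{'time': 0.0, 'joint_positions': array([-1.38219109,  0.5371506 , -0.00443787,  1.53885538,  0.00256815,
        1.06729114, -0.07124071]), 'dq': array([-8.86486524e-04,  4.95147582e-04, -7.00059293e-04,  4.07054370e-04,
       -7.85278082e-05, -1.07744424e-03, -1.45757460e-04]), 'effort': array([ 5.46350730e-04, -5.70983684e+01,  9.90846902e-01, -2.51601738e+01,
       -5.63384593e-02,  1.80766481e-02,  1.87806104e-04]), 'tool_pos': array([0.16369171, 0.62842368, 0.23785608]), 'tool_rot': array([ 1.27050682e-01,  9.91895863e-01, -8.47358607e-04, -5.93934658e-05]), 'force': array([ 0.56863767,  0.48379957, -0.15459605]), 'moment': array([-0.01199474, -0.06322224, -0.04706013]), 'gripper_force': 0.0, 'opening': 0.08810351018326233}
top {'fx': 380.01262706547504, 'fy': 380.01262706547504, 'cx': 320.90615709297987, 'cy': 194.9478321983616, 'origin': array([ 0.40999673, -0.07168722,  1.33067078]), 'attitude': array([ 0.70894919, -0.70279773,  0.03955063, -0.04361361]), 'shot': 1}
slicer [([267.0, 184.3, 110.7, 63.9], 0.78)]
holder [([307.8, 189.4, 37.2, 46.1], 0.89)]
strip_top [([302.6, 200.0, 59.3, 36.4], 0.81), ([191.4, 165.4, 30.8, 23.7], 0.29)]
catch [([305.1, 197.7, 55.1, 30.7], 0.96)]
side {'fx': 445.41069731220836, 'fy': 445.41069731220836, 'cx': 325.4269689968942, 'cy': 196.15561567359157, 'origin': array([ 0.16991916, -1.05846163,  0.62163621]), 'attitude': array([ 0.84298057, -0.15858566,  0.10688222, -0.50280268]), 'shot': 2}
slicer [([239.8, 172.3, 111.6, 76.1], 0.71)]
holder [([268.0, 187.4, 62.2, 40.9], 0.68)]
strip_top [([267.3, 208.1, 63.6, 24.0], 0.84), ([238.8, 170.9, 112.0, 77.1], 0.58)]
catch [([302.5, 214.7, 28.6, 18.0], 0.61), ([276.5, 127.7, 25.1, 33.8], 0.15)]
```

```bash
python3 - <<'E'
import cv2
a=cv2.imread("pics/top0.png")[150:290,220:420]; b=cv2.imread("pics/side0.png")[110:290,200:400]
cv2.imwrite("pics/t1.png",cv2.resize(a,None,fx=4,fy=4,interpolation=cv2.INTER_CUBIC))
cv2.imwrite("pics/s1.png",cv2.resize(b,None,fx=3.3,fy=3.3,interpolation=cv2.INTER_CUBIC))
E
```

```text
(no output)
```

View pics/t1.png

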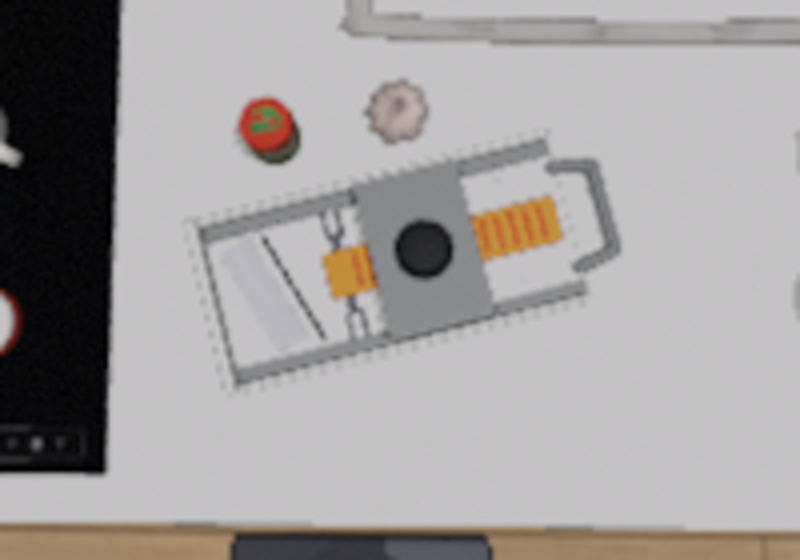

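View pics/s1.png

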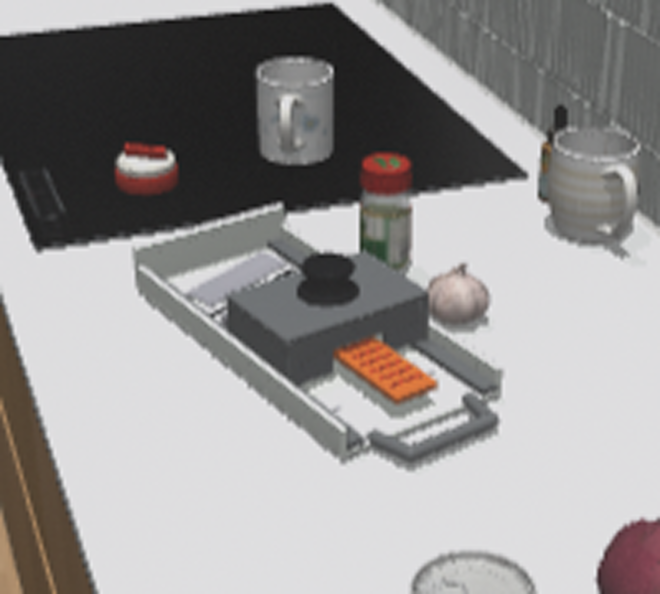

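View pics/top0.png

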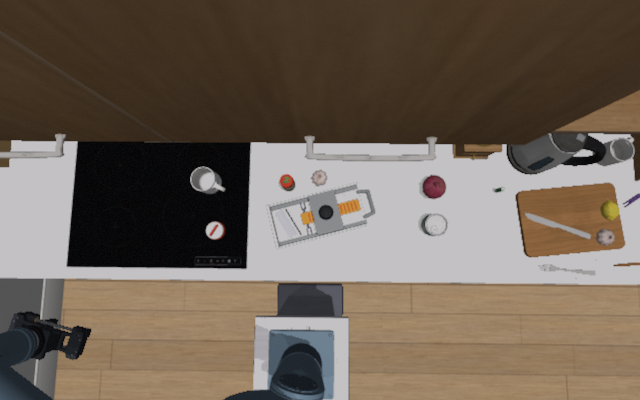

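The top view shows the strip ends at crop (559,218) and (328,278), the holder in between, and the pegs at (333,225) and (358,318). Behind the slicer are the jar at (267,125) and the garlic at (398,110). Next I'll fit the poses.

```bash
cat > h.py <<'E'
import numpy as np
from scipy.spatial.transform import Rotation as R
def ray(f,uv,z):
    uv=np.atleast_2d(uv).astype(float)
    d=np.c_[(uv[:,0]-f["cx"])/f["fx"],(uv[:,1]-f["cy"])/f["fy"],np.ones(len(uv))]
    d=R.from_quat(f["attitude"]).apply(d)
    return f["origin"]+d*((z-f["origin"][2])/d[:,2])[:,None]
E
python3 - <<'E'
from cell import *; from h import *; import cv2
for n in("top","side"):
    f=grab_frame(n)
    hsv=cv2.cvtColor(f["color"],cv2.COLOR_RGB2HSV)
    if n=="top":
        c=lambda a:np.array(a)/4+[220,150]
        P=ray(f,c([[555,197],[563,238],[323,256],[333,300]]),.032)[:,:2]
        H=ray(f,c([[459,163],[493,305],[352,185],[388,338]]),.062)[:,:2]
        E_=ray(f,c([[187,222],[232,390]]),.048)[:,:2]
        J=ray(f,c([[267,125]]),.106)[:,:2]; G=ray(f,c([[398,110]]),.03)[:,:2]
    else:
        c=lambda a:np.array(a)/3.3+[200,110]
        P=ray(f,c([[437,383],[403,402]]),.032)[:,:2]
        H=ray(f,c([[428,303],[292,338+40-40]]),.062)[:,:2]
        E_=ray(f,c([[283,207],[136,252]]),.048)[:,:2]
        J=ray(f,c([[386,160]]),.106)[:,:2]; G=ray(f,c([[460,305]]),.02)[:,:2]
    print(n,"strip",P.round(3).tolist(),"\nH",H.round(3).tolist(),"\nE",E_.round(3).tolist(),"J",J.round(3),"G",G.round(3))
    if n=="top":
        a=P[:2].mean(0);b=P[2:].mean(0);d=b-a;print(np.linalg.norm(d),"(205)");yaw=np.arctan2(-d[0],d[1])
        y=np.array([-np.sin(yaw),np.cos(yaw)]);x=np.array([y[1],-y[0]]);o=(a+b)/2+y*.0875
        print("yaw",yaw,"o",o,"R",np.linalg.norm(o))
    for nm,q in(("P",P),("H",H),("E",E_),("J",J),("G",G)): print(nm,np.c_[(q-o)@x,(q-o)@y].round(3).tolist())
E
```

```text
top strip [[0.55, -0.194], [0.514, -0.2], [0.497, 0.005], [0.46, -0.004]] 
H [[0.575, -0.11], [0.456, -0.139], [0.555, -0.02], [0.428, -0.052]] 
E [[0.524, 0.12], [0.383, 0.078]] J [[0.599 0.048]] G [[ 0.625 -0.058]]
0.20446526433578782 (205)
yaw 0.2650364418470457 o [ 0.48239638 -0.01390573] R 0.48259676017800435
P [[0.018, -0.191], [-0.018, -0.188], [0.019, 0.014], [-0.019, 0.015]]
H [[0.064, -0.117], [-0.059, -0.114], [0.069, -0.025], [-0.063, -0.022]]
E [[0.075, 0.118], [-0.071, 0.115]]
J [[0.128, 0.029]]
G [[0.126, -0.08]]
side strip [[0.552, -0.193], [0.518, -0.209]] 
H [[0.572, -0.125], [0.454, -0.141]] 
E [[0.527, 0.111], [0.381, 0.067]] J [[0.605 0.056]] G [[ 0.626 -0.068]]
P [[0.02, -0.191], [-0.017, -0.198]]
H [[0.057, -0.131], [-0.06, -0.115]]
E [[0.075, 0.109], [-0.077, 0.104]]
J [[0.137, 0.035]]
G [[0.125, -0.09]]
```

```bash
cat >> h.py <<'E'
O=np.array([.482,-.015]); YAW=.262
def tgt(x,y,z,T=.27):
    yh=np.array([-np.sin(YAW),np.cos(YAW),0]); xh=np.array([yh[1],-yh[0],0]); k=np.array([0,0,1.])
    M=np.c_[np.cos(T)*yh+np.sin(T)*k, xh, np.sin(T)*yh-np.cos(T)*k]
    return np.r_[O,0]+x*xh+y*yh+z*k, M
def here(o):
    yh=np.array([-np.sin(YAW),np.cos(YAW),0]); xh=np.array([yh[1],-yh[0],0]); d=o["tool_pos"]-np.r_[O,0]
    return np.round([d@xh,d@yh,d[2]],4)
def delta(o,p,M):
    C=R.from_quat(o["tool_rot"]).as_matrix()
    return (C.T@(p-o["tool_pos"])).round(4), R.from_matrix(C.T@M).as_rotvec().round(4)
E
python3 -c "
from cell import *; from h import *
o=get_obs();print(delta(o,*tgt(0,-.155,.16)),here(o))"
```

```text
(array([-0.5468, -0.6778,  0.0788]), array([-0.1423,  0.2445,  1.0474])) [-0.1405  0.7044  0.2387]
```

>>> arm_command(motion=[{"tx": -0.037,"ty": -0.046,"tz": 0,"wx": -0.014,"wy": 0.024,"wz": 0.105,"gripper": 0},{"tx": -0.074,"ty": -0.092,"tz": 0,"wx": -0.028,"wy": 0.048,"wz": 0.21,"gripper": 0},{"tx": -0.111,"ty": -0.138,"tz": 0,"wx": -0.042,"wy": 0.072,"wz": 0.315,"gripper": 0},{"tx": -0.148,"ty": -0.184,"tz": 0,"wx": -0.056,"wy": 0.096,"wz": 0.42,"gripper": 0},{"tx": -0.185,"ty": -0.23,"tz": 0,"wx": -0.07,"wy": 0.12,"wz": 0.525,"gripper": 0},{"tx": -0.222,"ty": -0.276,"tz": 0,"wx": -0.084,"wy": 0.144,"wz": 0.63,"gripper": 0},{"tx": -0.259,"ty": -0.322,"tz": 0,"wx": -0.098,"wy": 0.168,"wz": 0.735,"gripper": 0},{"tx": -0.296,"ty": -0.368,"tz": 0,"wx": -0.112,"wy": 0.192,"wz": 0.84,"gripper": 0},{"tx": -0.333,"ty": -0.414,"tz": 0,"wx": -0.126,"wy": 0.216,"wz": 0.945,"gripper": 0},{"tx": -0.37,"ty": -0.46,"tz": 0,"wx": -0.142,"wy": 0.244,"wz": 1.047,"gripper": 0}])

```text
time: 1.85
tool_pos: [0.4068, 0.089, 0.2393]
tool_rot: [0.604, 0.785, 0.083, -0.106]
force: [-0.2, 1.4, -0.9]
opening: 0.0006
gripper_force: 0.0
```

```bash
python3 -c "
from cell import *; from h import *
o=get_obs();print(delta(o,*tgt(0,-.155,.12)),here(o),o['joint_positions'].round(2))"
```

```text
(array([-0.2968,  0.0462,  0.0416]), array([ 0.0023, -0.0007, -0.0021])) [-0.0457  0.12    0.2393] [-0.52  0.18  0.45  2.12 -0.43  0.95  0.46]
```

>>> arm_command(motion=[{"tx": -0.05,"ty": 0.008,"tz": -0.01,"wx": 0,"wy": 0,"wz": 0,"gripper": 0},{"tx": -0.1,"ty": 0.016,"tz": -0.01,"wx": 0,"wy": 0,"wz": 0,"gripper": 0},{"tx": -0.15,"ty": 0.024,"tz": -0.01,"wx": 0,"wy": 0,"wz": 0,"gripper": 0},{"tx": -0.2,"ty": 0.032,"tz": -0.005,"wx": 0,"wy": 0,"wz": 0,"gripper": 0},{"tx": -0.25,"ty": 0.04,"tz": 0.01,"wx": 0,"wy": 0,"wz": 0,"gripper": 0},{"tx": -0.297,"ty": 0.046,"tz": 0.03,"wx": 0,"wy": 0,"wz": 0,"gripper": 0},{"tx": -0.297,"ty": 0.046,"tz": 0.042,"wx": 0,"wy": 0,"wz": 0,"gripper": 0},{"tx": -0.297,"ty": 0.046,"tz": 0.042,"wx": 0,"wy": 0,"wz": 0,"gripper": 0},{"tx": -0.297,"ty": 0.046,"tz": 0.042,"wx": 0,"wy": 0,"wz": 0,"gripper": 0},{"tx": -0.297,"ty": 0.046,"tz": 0.042,"wx": 0,"wy": 0,"wz": 0,"gripper": 0}])

```text
time: 3.1
tool_pos: [0.5223, -0.1623, 0.1203]
tool_rot: [0.602, 0.787, 0.082, -0.106]
force: [-0.4, 0.4, -0.8]
opening: 0.0004
gripper_force: 0.0
```

```bash
python3 -c "
from cell import *; from h import *; import cv2
o=get_obs();print(delta(o,*tgt(0,-.15,.05)),here(o),o['joint_positions'].round(2),o['force'])
a=grab_frame('top')['color'][150:290,240:440,::-1];b=grab_frame('side')['color'][110:290,200:400,::-1]
cv2.imwrite('pics/c2.png',cv2.resize(b,None,fx=3.3,fy=3.3,interpolation=cv2.INTER_CUBIC))"
```

```text
(array([-0.016 , -0.0009,  0.0685]), array([0.0014, 0.0009, 0.0021])) [ 0.0008 -0.1528  0.1203] [-0.    0.67  0.49  1.8  -0.61  1.02  1.08] [-0.37372608  0.4275936  -0.78909805]
```

View pics/c2.png

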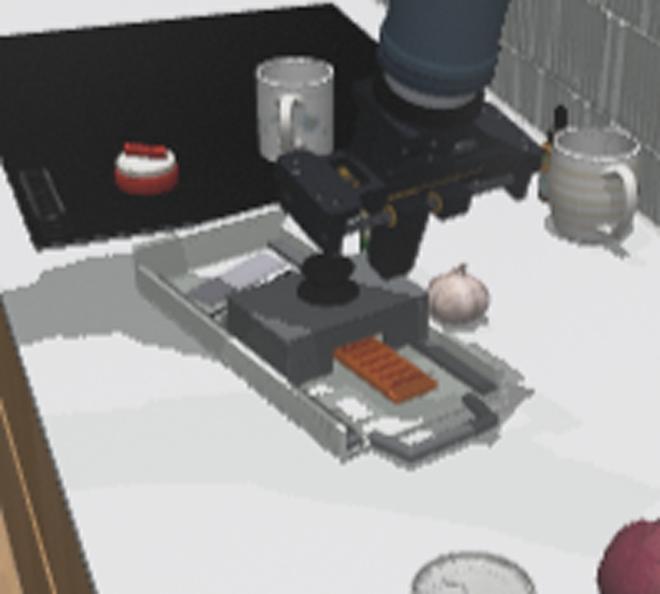

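The fingers are at about (400,275), above the strip at (395,375) and clear of everything. Next I'll lower them onto it.

>>> arm_command(motion=[{"tx": -0.008,"ty": -0.001,"tz": 0.034,"wx": 0,"wy": 0,"wz": 0,"gripper": 0},{"tx": -0.016,"ty": -0.001,"tz": 0.068,"wx": 0,"wy": 0,"wz": 0,"gripper": 0},{"tx": -0.0185,"ty": -0.001,"tz": 0.078,"wx": 0,"wy": 0,"wz": 0,"gripper": 0},{"tx": -0.021,"ty": -0.001,"tz": 0.087,"wx": 0,"wy": 0,"wz": 0,"gripper": 0},{"tx": -0.022,"ty": -0.001,"tz": 0.09,"wx": 0,"wy": 0,"wz": 0,"gripper": 0},{"tx": -0.023,"ty": -0.001,"tz": 0.093,"wx": 0,"wy": 0,"wz": 0,"gripper": 0},{"tx": -0.024,"ty": -0.001,"tz": 0.096,"wx": 0,"wy": 0,"wz": 0,"gripper": 0},{"tx": -0.024,"ty": -0.001,"tz": 0.097,"wx": 0,"wy": 0,"wz": 0,"gripper": 0},{"tx": -0.024,"ty": -0.001,"tz": 0.097,"wx": 0,"wy": 0,"wz": 0,"gripper": 0},{"tx": -0.024,"ty": -0.001,"tz": 0.097,"wx": 0,"wy": 0,"wz": 0,"gripper": 0}])

```text
time: 4.45
tool_pos: [0.5202, -0.1605, 0.0217]
tool_rot: [0.603, 0.786, 0.083, -0.107]
force: [-5.9, 2.4, 19.8]
opening: 0.0006
gripper_force: 9.8
```

```bash
python3 -c "
from cell import *; from h import *
o=get_obs();print(delta(o,*tgt(0,-.15,.018)),here(o),o['force'])"
```

```text
(array([-0.0006,  0.0008,  0.0037]), array([ 0.0011, -0.0015,  0.0008])) [-0.0008 -0.1505  0.0217] [-5.92161264  2.36557443 19.84471182]
```

>>> arm_command(motion=[{"tx": 0.0096,"ty": 0.0001,"tz": 0.0027,"wx": 0,"wy": 0,"wz": 0,"gripper": 0},{"tx": 0.0193,"ty": 0.0002,"tz": 0.0053,"wx": 0,"wy": 0,"wz": 0,"gripper": 0},{"tx": 0.0289,"ty": 0.0003,"tz": 0.008,"wx": 0,"wy": 0,"wz": 0,"gripper": 0},{"tx": 0.0337,"ty": 0.0004,"tz": 0.0093,"wx": 0,"wy": 0,"wz": 0,"gripper": 0},{"tx": 0.0385,"ty": 0.0005,"tz": 0.0107,"wx": 0,"wy": 0,"wz": 0,"gripper": 0},{"tx": 0.0433,"ty": 0.0005,"tz": 0.012,"wx": 0,"wy": 0,"wz": 0,"gripper": 0},{"tx": 0.0482,"ty": 0.0005,"tz": 0.0133,"wx": 0,"wy": 0,"wz": 0,"gripper": 0},{"tx": 0.0482,"ty": 0.0005,"tz": 0.0133,"wx": 0,"wy": 0,"wz": 0,"gripper": 0},{"tx": 0.0482,"ty": 0.0005,"tz": 0.0133,"wx": 0,"wy": 0,"wz": 0,"gripper": 0},{"tx": 0.0482,"ty": 0.0005,"tz": 0.0133,"wx": 0,"wy": 0,"wz": 0,"gripper": 0}])

```text
time: 5.7
tool_pos: [0.5124, -0.1183, 0.0221]
tool_rot: [0.605, 0.786, 0.082, -0.1]
force: [2.4, -8.5, 13.6]
opening: 0.0005
gripper_force: 7.6
```

```bash
python3 -c "
from cell import *; from h import *; import cv2
o=get_obs();print(here(o),o['force'])
f=grab_frame('side');b=f['color'][130:270,220:400,::-1]
cv2.imwrite('pics/c3.png',cv2.resize(b,None,fx=4,fy=4,interpolation=cv2.INTER_CUBIC))"
```

```text
[ 0.0026 -0.1077  0.0221] [ 2.43360672 -8.51919861 13.64343241]
```

View pics/c3.png

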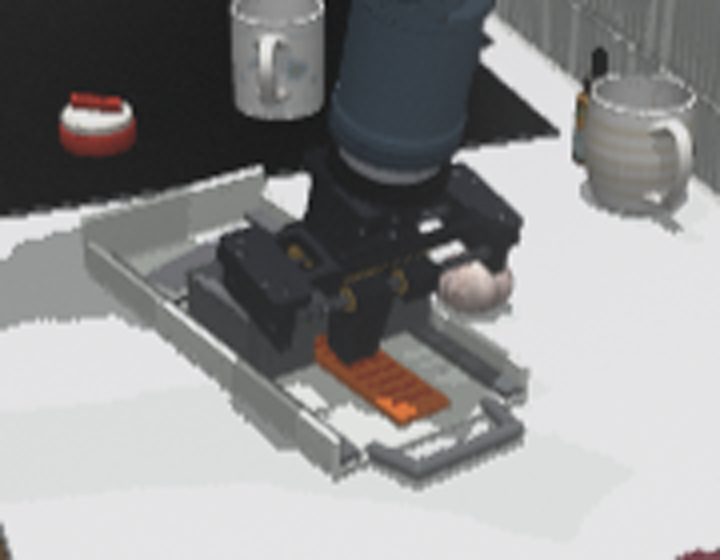

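>>> arm_command(motion=[{"tx": 0.0024,"ty": -0.0005,"tz": 0.0009,"wx": 0,"wy": 0,"wz": 0,"gripper": 0},{"tx": 0.0048,"ty": -0.001,"tz": 0.0017,"wx": 0,"wy": 0,"wz": 0,"gripper": 0},{"tx": 0.0072,"ty": -0.001,"tz": 0.0025,"wx": 0,"wy": 0,"wz": 0,"gripper": 0},{"tx": 0.0096,"ty": -0.001,"tz": 0.0032,"wx": 0,"wy": 0,"wz": 0,"gripper": 0},{"tx": 0.012,"ty": -0.001,"tz": 0.0039,"wx": 0,"wy": 0,"wz": 0,"gripper": 0},{"tx": 0.0144,"ty": -0.001,"tz": 0.0045,"wx": 0,"wy": 0,"wz": 0,"gripper": 0},{"tx": 0.0169,"ty": -0.001,"tz": 0.0052,"wx": 0,"wy": 0,"wz": 0,"gripper": 0},{"tx": 0.0193,"ty": -0.001,"tz": 0.0058,"wx": 0,"wy": 0,"wz": 0,"gripper": 0},{"tx": 0.0193,"ty": -0.001,"tz": 0.0058,"wx": 0,"wy": 0,"wz": 0,"gripper": 0},{"tx": 0.0193,"ty": -0.001,"tz": 0.0058,"wx": 0,"wy": 0,"wz": 0,"gripper": 0}])

```text
time: 7.0
tool_pos: [0.5075, -0.1006, 0.022]
tool_rot: [0.605, 0.786, 0.082, -0.098]
force: [3.9, -12.0, 17.1]
opening: 0.0002
gripper_force: 9.0
```

```bash
python3 -c "
from cell import *; from h import *; import cv2
o=get_obs();yh=np.array([-np.sin(YAW),np.cos(YAW)]);print(here(o),o['force'],o['force'][:2]@yh,delta(o,*tgt(0,0,0))[1],o['joint_positions'].round(3))
f=grab_frame('side');print([(r['rect'],r['conf']) for r in trace(f,'holder')[:1]])
b=f['color'][130:270,220:400,::-1]
a=cv2.imread('pics/side0.png')[130:270,220:400]
cv2.imwrite('pics/c4.png',np.hstack([cv2.resize(i[30:110,10:110],None,fx=4,fy=4,interpolation=cv2.INTER_CUBIC) for i in (a,b)]))"
```

```text
[ 0.0024 -0.0893  0.022 ] [  3.91218755 -11.95439647  17.05129239] -12.559746071959449 [ 0.0109  0.0145 -0.0019] [-0.04   0.765  0.39   1.919 -0.741  0.775  1.134]
[([262.1, 193.1, 64.5, 30.6], 0.86)]
```

View pics/c4.png

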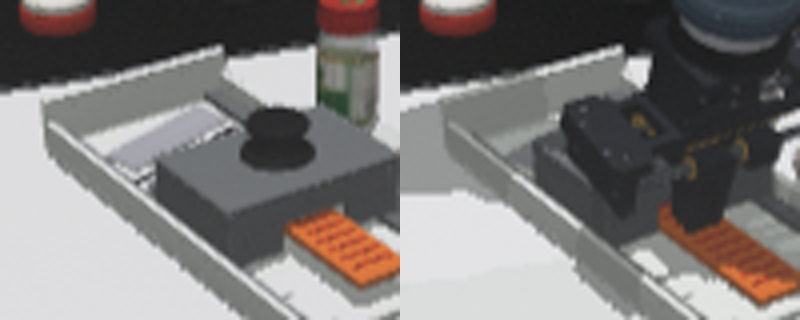

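The holder's front corner has moved about 28 mm along the track, the strip is bottomed at TCP z 22 mm, and the push is about 12 N. I'll continue.

>>> arm_command(motion=[{"tx": 0.006,"ty": -0.0005,"tz": 0.0021,"wx": 0,"wy": 0,"wz": 0,"gripper": 0},{"tx": 0.012,"ty": -0.001,"tz": 0.0037,"wx": 0,"wy": 0,"wz": 0,"gripper": 0},{"tx": 0.018,"ty": -0.001,"tz": 0.0054,"wx": 0,"wy": 0,"wz": 0,"gripper": 0},{"tx": 0.024,"ty": -0.001,"tz": 0.0071,"wx": 0,"wy": 0,"wz": 0,"gripper": 0},{"tx": 0.03,"ty": -0.001,"tz": 0.0087,"wx": 0,"wy": 0,"wz": 0,"gripper": 0},{"tx": 0.036,"ty": -0.001,"tz": 0.0104,"wx": 0,"wy": 0,"wz": 0,"gripper": 0},{"tx": 0.042,"ty": -0.001,"tz": 0.0121,"wx": 0,"wy": 0,"wz": 0,"gripper": 0},{"tx": 0.0482,"ty": -0.001,"tz": 0.0138,"wx": 0,"wy": 0,"wz": 0,"gripper": 0},{"tx": 0.0482,"ty": -0.001,"tz": 0.0138,"wx": 0,"wy": 0,"wz": 0,"gripper": 0},{"tx": 0.0482,"ty": -0.001,"tz": 0.0138,"wx": 0,"wy": 0,"wz": 0,"gripper": 0}])

```text
time: 8.35
tool_pos: [0.4952, -0.0532, 0.0219]
tool_rot: [0.606, 0.786, 0.082, -0.096]
force: [3.6, -15.8, 21.5]
opening: 0.0008
gripper_force: 11.9
```

```bash
python3 -c "
from cell import *; from h import *; import cv2
o=get_obs();yh=np.array([-np.sin(YAW),np.cos(YAW)]);print(here(o),o['force'],o['force'][:2]@yh,delta(o,*tgt(0,0,0))[1],o['joint_positions'].round(3))"
```

```text
[ 0.0028 -0.0404  0.0219] [  3.63688956 -15.82428985  21.5441129 ] -16.226269314142094 [ 0.0139  0.0159 -0.0026] [-0.11   0.733  0.366  1.987 -0.772  0.719  1.095]
```

>>> arm_command(motion=[{"tx": 0.006,"ty": -0.0005,"tz": 0.0015,"wx": 0,"wy": 0,"wz": 0,"gripper": 0},{"tx": 0.012,"ty": -0.001,"tz": 0.0032,"wx": 0,"wy": 0,"wz": 0,"gripper": 0},{"tx": 0.018,"ty": -0.001,"tz": 0.0048,"wx": 0,"wy": 0,"wz": 0,"gripper": 0},{"tx": 0.024,"ty": -0.001,"tz": 0.0065,"wx": 0,"wy": 0,"wz": 0,"gripper": 0},{"tx": 0.03,"ty": -0.001,"tz": 0.0082,"wx": 0,"wy": 0,"wz": 0,"gripper": 0},{"tx": 0.036,"ty": -0.001,"tz": 0.0099,"wx": 0,"wy": 0,"wz": 0,"gripper": 0},{"tx": 0.042,"ty": -0.001,"tz": 0.0115,"wx": 0,"wy": 0,"wz": 0,"gripper": 0},{"tx": 0.048,"ty": -0.001,"tz": 0.0132,"wx": 0,"wy": 0,"wz": 0,"gripper": 0},{"tx": 0.048,"ty": -0.001,"tz": 0.0132,"wx": 0,"wy": 0,"wz": 0,"gripper": 0},{"tx": 0.048,"ty": -0.001,"tz": 0.0132,"wx": 0,"wy": 0,"wz": 0,"gripper": 0}])

```text
time: 9.6
tool_pos: [0.4824, -0.0055, 0.0219]
tool_rot: [0.606, 0.785, 0.083, -0.096]
force: [5.6, -17.5, 25.6]
opening: 0.0001
gripper_force: 13.3
```

```bash
python3 -c "
from cell import *; from h import *; import cv2
o=get_obs();yh=np.array([-np.sin(YAW),np.cos(YAW)]);print(here(o),o['force'],o['force'][:2]@yh,delta(o,*tgt(0,0,0))[1],o['joint_positions'].round(3))
b=grab_frame('side')['color'][130:270,220:400,::-1];a=grab_frame('top')['color'][160:280,250:400,::-1]
cv2.imwrite('pics/c5.png',np.hstack([cv2.resize(a,(400,320)),cv2.resize(b[30:110,10:110],(400,320),interpolation=cv2.INTER_CUBIC)]))"
```

```text
[0.0029 0.0091 0.0219] [  5.55887158 -17.47869186  25.588449  ] -18.322030988162947 [ 0.0158  0.0159 -0.0033] [-0.184  0.705  0.34   2.045 -0.806  0.666  1.048]
```

View pics/c5.png

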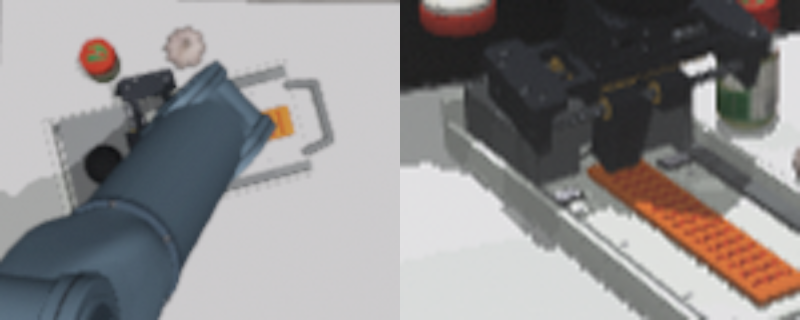

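```bash
python3 -c "
from cell import *; from h import *; import cv2
f=grab_frame('top');yh=np.array([-np.sin(YAW),np.cos(YAW)])
g=cv2.imread('pics/top0.png')
for c,z in (([288.6,221.1],.088),([326,212.2],.088)):
  d=ray(f,[c],z)[0,:2]-O; print(d@yh, d@[yh[1],-yh[0]])"
```

```text
0.05713555022333704 0.002839203541757298
-0.06850618968881736 0.0003980741695005445
```

>>> arm_command(motion=[{"tx": 0.002,"ty": 0,"tz": 0.0005,"wx": 0,"wy": 0,"wz": 0,"gripper": 0},{"tx": 0.004,"ty": 0,"tz": 0.001,"wx": 0,"wy": 0,"wz": 0,"gripper": 0},{"tx": 0.006,"ty": 0,"tz": 0.0015,"wx": 0,"wy": 0,"wz": 0,"gripper": 0},{"tx": 0.008,"ty": 0,"tz": 0.002,"wx": 0,"wy": 0,"wz": 0,"gripper": 0},{"tx": 0.008,"ty": 0,"tz": 0.002,"wx": 0,"wy": 0,"wz": 0,"gripper": 0},{"tx": 0.008,"ty": 0,"tz": 0.002,"wx": 0,"wy": 0,"wz": 0,"gripper": 0},{"tx": 0.008,"ty": 0,"tz": 0.002,"wx": 0,"wy": 0,"wz": 0,"gripper": 0},{"tx": 0.008,"ty": 0,"tz": 0.002,"wx": 0,"wy": 0,"wz": 0,"gripper": 0},{"tx": 0.008,"ty": 0,"tz": 0.002,"wx": 0,"wy": 0,"wz": 0,"gripper": 0},{"tx": 0.008,"ty": 0,"tz": 0.002,"wx": 0,"wy": 0,"wz": 0,"gripper": 0}])

```text
time: 11.0
tool_pos: [0.4803, 0.0022, 0.0219]
tool_rot: [0.606, 0.785, 0.083, -0.096]
force: [5.9, -18.2, 24.4]
opening: 0.0004
gripper_force: 12.8
```

```bash
python3 -c "
from cell import *; from h import *
o=get_obs();yh=np.array([-np.sin(YAW),np.cos(YAW)]);print(here(o),o['force'],o['force'][:2]@yh)"
```

```text
[0.0028 0.017  0.0219] [  5.8730974  -18.15955907  24.43545048] -19.06105136241089
```

>>> arm_command(motion=[{"tx": -0.0096,"ty": 0,"tz": -0.0027,"wx": 0,"wy": 0,"wz": 0,"gripper": 0},{"tx": -0.0193,"ty": 0,"tz": -0.0053,"wx": 0,"wy": 0,"wz": 0,"gripper": 0},{"tx": -0.0289,"ty": 0,"tz": -0.008,"wx": 0,"wy": 0,"wz": 0,"gripper": 0},{"tx": -0.0385,"ty": 0,"tz": -0.0107,"wx": 0,"wy": 0,"wz": 0,"gripper": 0},{"tx": -0.0385,"ty": 0,"tz": -0.0107,"wx": 0,"wy": 0,"wz": 0,"gripper": 0},{"tx": -0.0385,"ty": 0,"tz": -0.0127,"wx": 0,"wy": 0,"wz": 0,"gripper": 0},{"tx": -0.0385,"ty": 0,"tz": -0.0207,"wx": 0,"wy": 0,"wz": 0,"gripper": 0},{"tx": -0.0385,"ty": 0,"tz": -0.04,"wx": 0,"wy": 0,"wz": 0,"gripper": 0},{"tx": -0.0385,"ty": 0,"tz": -0.07,"wx": 0,"wy": 0,"wz": 0,"gripper": 0},{"tx": -0.0385,"ty": 0,"tz": -0.11,"wx": 0,"wy": 0,"wz": 0,"gripper": 0}])

```text
time: 12.25
tool_pos: [0.4886, -0.0548, 0.1159]
tool_rot: [0.604, 0.786, 0.081, -0.106]
force: [0.8, -0.5, 1.0]
opening: 0.0002
gripper_force: 0.0
```

>>> arm_command(motion=[{"tx": -0.03,"ty": 0,"tz": -0.04,"wx": 0,"wy": 0,"wz": 0,"gripper": 0},{"tx": -0.06,"ty": 0,"tz": -0.08,"wx": 0,"wy": 0,"wz": 0,"gripper": 0},{"tx": -0.1,"ty": 0,"tz": -0.1,"wx": 0,"wy": 0,"wz": 0,"gripper": 0},{"tx": -0.14,"ty": 0,"tz": -0.1,"wx": 0,"wy": 0,"wz": 0,"gripper": 0},{"tx": -0.18,"ty": 0,"tz": -0.1,"wx": 0,"wy": 0,"wz": 0,"gripper": 0},{"tx": -0.2,"ty": 0,"tz": -0.1,"wx": 0,"wy": 0,"wz": 0,"gripper": 0},{"tx": -0.2,"ty": 0,"tz": -0.1,"wx": 0,"wy": 0,"wz": 0,"gripper": 0},{"tx": -0.2,"ty": 0,"tz": -0.1,"wx": 0,"wy": 0,"wz": 0,"gripper": 0},{"tx": -0.2,"ty": 0,"tz": -0.1,"wx": 0,"wy": 0,"wz": 0,"gripper": 0},{"tx": -0.2,"ty": 0,"tz": -0.1,"wx": 0,"wy": 0,"wz": 0,"gripper": 0}])

```text
time: 13.5
tool_pos: [0.5457, -0.2645, 0.158]
tool_rot: [0.603, 0.787, 0.082, -0.106]
force: [0.4, 0.2, 0.1]
opening: 0.0001
gripper_force: 0.0
```

```bash
python3 -c "
from cell import *; from h import *; import cv2
o=get_obs();print(here(o),o['force'])
b=grab_frame('side')['color'][150:250,220:345,::-1];a=grab_frame('top')['color'][160:280,250:400,::-1]
cv2.imwrite('pics/c6.png',np.hstack([cv2.resize(a,(400,320)),cv2.resize(b,(400,320),interpolation=cv2.INTER_CUBIC)]))"
```

```text
[-0.0031 -0.2575  0.158 ] [0.38011877 0.18346986 0.07312976]
```

View pics/c6.png

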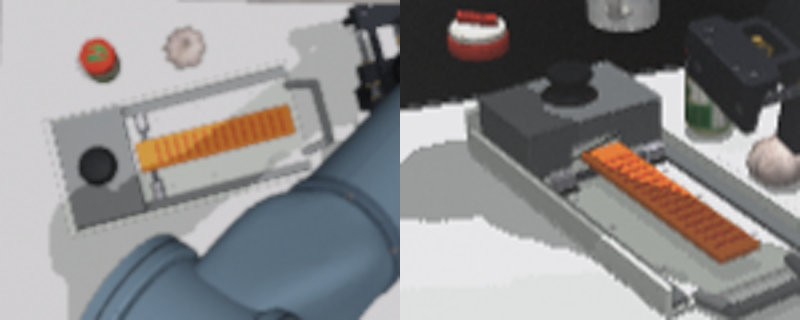

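The holder is against the end stop: the knob is at (98,166), about y = +64 mm. The pegs and strip are up behind it, the hand is clear and the bystanders haven't moved.

```bash
python3 -c "
from cell import *
print(close_job())"
```

```text
the job is handed in; nothing more can be done
None
```

I pressed the strip down, pushed the holder over the pegs to the end stop (about y = +64 mm), and the catch came up behind it. The hand is clear and the job is handed in; no verdict was shown.

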